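# Lock the drive-unit panel with its quarter-turn stud

## Task

Fasten the sprung panel of the drive unit with its quarter-turn stud: take the stud out of the wooden block, put it through the hole in the panel and feel for the slot beneath it, then push it in and turn it a quarter turn clockwise until it locks and holds the panel down flush by itself, and let go. Press gently, no harder than the springy panel and its end stop need, and leave the oil bottle, the screw jar and the tape measure where they stand.

Things in the scene. Friction and masses are not known exactly. Their poses are not given: they have to be found in the camera images.
- stud_grip (a point): Centre of the upright wing of the loose steel quarter-turn stud (60 g). z: the stud's axis, up; x: along the wing. Sizes in mm. Wing 26 long (x), 11 thick (y), 26 high, on a flange of diameter 30; this point is 17 above the flange's underside. At the start the stud stands in the wooden block's hole, flange resting on its top at height 26. A half turn of it makes no difference.
- stud: The same stud: origin on its axis at the flange's underside, axes as stud_grip. Below that: a round boss of diameter 18, 8 long, its lowest 1.5 tapering to diameter 14, then a shank of diameter 4.5.
- stud_pin (a point): Middle of the stud's cross bar (4.5 thick, 4.5 high, 16 long, flat below, rounded on top) at the shank's end, 18.25 below the flange's underside; the stud's lowest point is 2.25 below this. The bar (called pin) runs along x, parallel to the wing.
- block: Fixed wooden stud block 90 x 60 x 26 high; origin at the centre of its underside. Its stud hole (diameter 21, 23 deep) is at x = -15, y = 0 in its frame.
- housing: Fixed grey louvred drive-unit housing 175 (x) x 125 (y) x 60 high; origin at the centre of its underside, z up, x pointing from the stud hole towards the panel's hinge.
- hole (a point): Centre of the stud hole (diameter 21) in the panel near the housing's -x end, 50 from its middle, at the height of the panel's top when flush (60 above the bench); axes as the housing. Locked, the flange's underside and the panel's top are level with this point. The stud's boss fits the hole with 1.5 all round.
- slot (a point): Centre of the slot's mouth, 13 straight below hole, in a fixed steel plate 6 thick; axes as the housing, NOT as the slot. Slot 19 x 6.2; it runs along the housing's x give or take up to 0.7 rad, which is not measured. A pin that misses it rests on the plate, flange underside 7.5 above hole; a pin within about 0.1 rad of it drops through.
- notch (a point): Underside of the slotted plate, 6 below slot. Once the pin is wholly below it (flange underside 3 to 4.5 below hole) the stud turns clockwise seen from above, to a stop some 9 degrees past the quarter turn; the other way is blocked at once. At the quarter turn a notch 3 deep under the plate catches the pin as it rises again.
- panel (a joint): Angle of the aluminium panel (160 x 110 x 5) about its hinge 120 from the hole: 0 flush and level, positive lifted. A damped spring lifts it to 0.033 (4 up at the hole); there it takes about 2 N to start it down, 6 N at flush, 10 N at its rigid end stop at -0.0375 (4.5 below flush at the hole).
- oil: Small oil bottle 29 x 29 x 86, standing; origin under its centre.
- jar: Screw jar 54 x 54 x 64, standing; origin under its centre.
- tape: Tape measure 35 x 81 x 69, standing; origin under its centre.
There are look-alikes about, which are no part of the job. Leave any green look-alike of the block alone.

How it is judged:
By the outcome, as a careful person would: the job done as asked, in the order asked, and still so for the second after the job is handed in, with the robot touching nothing.
It also fails if it takes over 72 s, if anything falls off the work surface, if the arm or the gripper's body presses on something with over 40 N, if the wrist force passes 120 N, or if a joint passes its speed limit or range.

## Robot

A 7-joint arm with a two-finger parallel gripper is mounted at the origin on a cart in front of the work surface, level with it; the furniture and walls round the work are solid. World frame = base frame: x ahead of the robot, y to its left, z up, the work surface at z = 0. Lengths are in mm, angles in rad, forces in N, time in s.
With the tool pointing down it reaches from about 425 to 875 mm from the base axis. Payload 8.4 kg.
Tool frame: the origin (TCP) lies between the finger pads; the fingertips stand 25 mm ahead of it and the grasp point (between the pads) lies 6 mm ahead of it; z points along the fingers, y is the direction in which the jaws open and shut (so a half turn about z gives the same grasp; the last joint's range is limited). The gripper opens to 85 mm and grips with 20 to 120 N. Pads are 22 mm wide; open, the fingers measure 114 mm over their backs; the gripper's body (76 mm by 85 mm) begins 54 mm behind the grasp point. The pads swing forward as they close: fully open they stand 13 mm farther back than shut.
Start: joints at [-1.305, 0.333, 0.04, 1.465, -0.013, 1.343, -0.059], TCP at [231.896, 607.198, 256.308] pointing down, gripper open.
Joint ranges: [-2.58, 2.58], [-0.38, 2.09], [-1.3, 1.39], [0.25, 2.4], [-1.5, 4.64], [0.08, 2.09], [-2.65, 2.65]. Speed limits (rad/s): [2.22, 2.22, 2.79, 2.79, 3.14, 3.14, 3.14].

## Interface

Orientations are given as [roll, pitch, yaw] about the fixed x, y, z axes, in that order (R = Rz(yaw) Ry(pitch) Rx(roll)).
In Python, from station import arm gives the robot as it stands.
- The arm moves only by the tool move_arm, never from a script. Its argument "commands" is a list of rows, each an object of numbers: "tx", "ty", "tz": the shift along the tool's x, y, z scaled (see below); "rx", "ry", "rz": the turn, a rotation vector about the tool's x, y, z scaled (see below); "claw": the opening, from -1 (shut) to 1 (fully open). In form: [{"tx": .., "ty": .., "tz": .., "rx": .., "ry": .., "rz": .., "claw": ..}, ...]. A call has 1 to 20 rows; each row shifts and turns the commanded pose from where the row before left it, along the tool's axes as they then stand; what a row does not reach is not made up. The controller multiplies each number of a shift by 0.02 m and each number of a turn by 0.12 rad. A row lasts 1/12 s, in which the tool goes at most 41.7 mm and 7.16 degrees, less where a joint would pass 70% of its speed; a pose out of reach is approached as far as the arm can. A call with a number of a shift or a turn outside -1 to 1 is refused whole. A call with a gripper value outside its range is refused whole. The fingers move at their own pace and stop on an object; "newtons" is the grip in N (left out, the last holds). Time passes only in rows, so rows that do not move let the fingers close. It gives the time, the measured TCP pose, the force and the opening at its end, in the units of the state.
- arm.get_obs(): the state, without advancing time (a new reading comes with each control period).
- arm.snapshot(name): name is "scene" or "top" or "wrist"; returns a dict with "frame" (400x640x3 uint8, blue, green, red), "fovy" (degrees; the focal length in pixels is half the picture's height over the tangent of half this angle, whatever the lens; pixels are square), "cx", "cy" (the principal point, pixels), "R" (3x3) and "t" (3): a world point X has camera coordinates R X + t. Camera axes: x right, y down, z forward; pixel columns grow to the right and rows downward; lengths in mm; the calibration is good to about 2 mm. A picture is of the moment at which its call begins. There is no depth.
- arm.finish_job(): hands the job in, once; it reports no verdict.
The state is a dict: "clock": time; "joint_positions": joint angles; "dq": joint speeds; "effort": joint torques, N m; "tool_pos": TCP position; "tcp_rot": TCP orientation; "contact_force": force on the tool from outside, world axes, zero at the start; "ft_torque": the same for the moment, N m; "width": finger opening in mm.
Only numpy, scipy, OpenCV 4.12 (cv2) and the standard library are available. Lean on these libraries where they do the work, as an engineer would, in place of code of your own. Each camera call takes 0.05 s, during which the arm holds its last target. There are 200 camera calls.

## Working session

There is one attempt and no reset: what is moved stays moved. The work goes in short steps, Python scripts to look and compute and a tool call to move; the robot and the scene stay as the last step left them, time stands still between calls to the robot, and variables do not carry over. Pictures are saved under pics/ and viewed, about 8 in all and at most 12, crops included, and the job is handed in when it is done.

Besides the shell and the picture viewer there is one more tool, called after ">>>" as a command line: name --argument value ..., lists and objects as JSON in quotes. move_arm: Moves the arm, as the interface text tells. Shifts and turns lie within -1 to 1; 1 stands for 0.02 m of shift or 0.12 rad of turn. Its arguments: {"type":"object","properties":{"commands":{"type":"array","items":{"type":"object","properties":{"tx":{"type":"number","minimum":-1,"maximum":1},"ty":{"type":"number","minimum":-1,"maximum":1},"tz":{"type":"number","minimum":-1,"maximum":1},"rx":{"type":"number","minimum":-1,"maximum":1},"ry":{"type":"number","minimum":-1,"maximum":1},"rz":{"type":"number","minimum":-1,"maximum":1},"claw":{"type":"number"}}}},"newtons":{"type":"number"}},"required":["commands"]}

```bash
ls; mkdir -p pics
python3 - <<'E'
from station import arm
import cv2,json,numpy as np
print(arm.get_obs())
for n in ["scene","top","wrist"]:
    s=arm.snapshot(n); cv2.imwrite(f"pics/{n}0.png",s["frame"])
    print(n,s["fovy"],s["cx"],s["cy"],np.round(s["R"],4).tolist(),np.round(s["t"],1).tolist())
E
```

```text
pics
{'clock': 0.0, 'joint_positions': array([-1.30524346,  0.33393312,  0.03988541,  1.46630021, -0.01337953,
        1.34330293, -0.05848428]), 'dq': array([-0.0008196 , -0.00013435,  0.00143453, -0.00039351, -0.00094061,
       -0.00020857, -0.00082593]), 'effort': array([ 2.15344312e-04, -6.58563638e+01,  1.36557922e+00, -4.05560374e+01,
        1.68351451e-02,  1.25018181e-02, -3.06680462e-06]), 'tool_pos': array([231.75201195, 606.82217717, 255.39288578]), 'tcp_rot': array([-3.13992049e+00,  1.38073079e-04,  2.77683167e+00]), 'contact_force': array([ 0.29717438, -0.53312068, -0.34328906]), 'ft_torque': array([ 0.00388389, -0.01591691, -0.02753437]), 'width': 85.00090600694716}
scene 57.52450213653245 327.1925612235653 196.77174600502903 [[0.6333, -0.7738, 0.011], [-0.5773, -0.4818, -0.6592], [0.5154, 0.4111, -0.7519]] [-484.9, 297.7, 664.0]
top 48.06883437268082 311.61748932267716 191.96030430063684 [[-0.0108, -0.9999, 0.0018], [-0.9885, 0.0104, -0.1507], [0.1507, -0.0034, -0.9886]] [-154.3, 603.2, 1153.2]
wrist 64.25437268553344 326.39148633469665 202.3024522674873 [[0.3562, 0.9344, -0.001], [0.8968, -0.3416, 0.2811], [0.2623, -0.1011, -0.9597]] [-649.5, -36.4, 379.2]
```

View pics/top0.png

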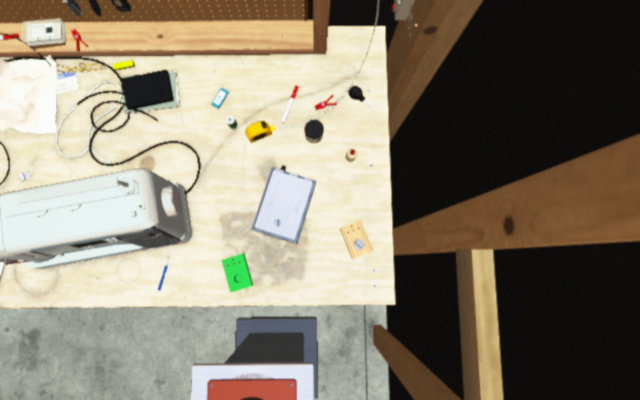

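View pics/scene0.png

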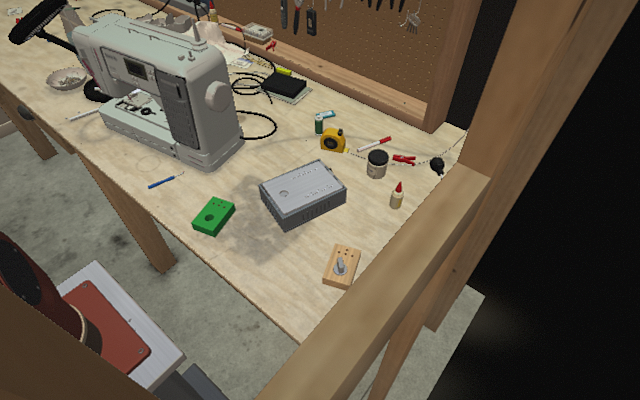

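The top view shows the housing at about (284,205) with its hole near (277,222), the wooden block with the stud at (357,240), and the green decoy at (237,272). The oil bottle is at (351,155), the jar at (314,131) and the tape at (259,131). The arm is out of view to the left.

```bash
cat > h.py <<'E'
import numpy as np,cv2
from station import arm
def K(s):
    f=200/np.tan(np.radians(s["fovy"])/2); return f,s["cx"],s["cy"]
def ray(s,px,z):
    f,cx,cy=K(s); R=np.array(s["R"]);t=np.array(s["t"])
    d=R.T@np.array([(px[0]-cx)/f,(px[1]-cy)/f,1]); c=-R.T@t
    return c+d*(z-c[2])/d[2]
def proj(s,X):
    f,cx,cy=K(s); c=np.array(s["R"])@np.array(X,float)+s["t"]; return np.array([f*c[0]/c[2]+cx,f*c[1]/c[2]+cy])
def rect(s,mask,z,roi):
    m=np.zeros_like(mask); x0,y0,x1,y1=roi; m[y0:y1,x0:x1]=mask[y0:y1,x0:x1]
    c=max(cv2.findContours(m,0,2)[0],key=cv2.contourArea)
    P=np.array([ray(s,p[0],z)[:2] for p in c],np.float32)
    return cv2.minAreaRect(P),c
E
python3 - <<'E'
from h import *
s=arm.snapshot("top")
for n,p,z in [("hous",(284,205),60),("hole",(277,222),62),("stud",(360,243),50),("block",(357,240),26),("oil",(351,155),80),("jar",(314,131),64),("tape",(259,131),69)]: print(n,ray(s,p,z).round())
a=cv2.resize(s["frame"][150:290,220:400],None,fx=4.4,fy=4.2,interpolation=2); cv2.imwrite("pics/c1.png",a)
E
```

```text
hous [565. -88.  60.]
hole [521. -69.  62.]
stud [ 464. -286.   50.]
block [ 473. -281.   26.]
oil [ 694. -265.   80.]
jar [ 764. -169.   64.]
tape [764. -22.  69.]
```

View pics/c1.png

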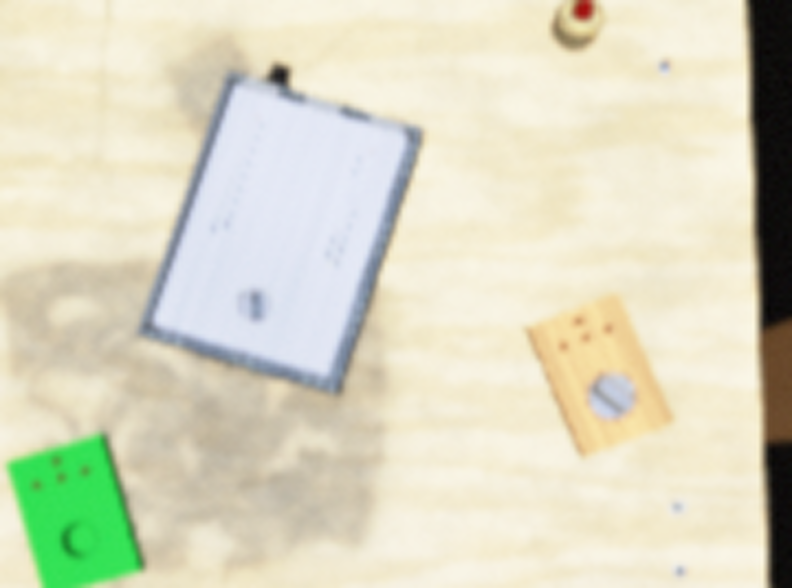

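The zoomed crop shows the stud flange at image pixel (359.1,244.3) with its wing seen end-on, and the panel hole at (277.7,222.4). Next I check the sewing machine's height and refine the positions.

Run:
```python
from h import *
T=arm.snapshot("top");S=arm.snapshot("scene")
def tri(a,b):
    A=[];y=[]
    for s,p in((T,a),(S,b)):
        o=ray(s,p,0);d=ray(s,p,100)-o;d/=np.linalg.norm(d);M=np.eye(3)-np.outer(d,d);A.append(M);y.append(M@o)
    return np.linalg.lstsq(np.vstack(A),np.hstack(y),rcond=None)[0].round()
print("machine top right-front corner",tri((155,210),(175,80)),tri((150,172),(213,48)))
print("front base",ray(T,(30,265),0).round(),ray(T,(185,240),0).round())
# panel top
hsv=cv2.cvtColor(T["frame"],40)
b=T["frame"].astype(int); m=((b[...,0]-b[...,2]>5)).astype(np.uint8)*255
for z in(60,64):
    r,c=rect(T,m,z,(235,155,330,255));print("panel/house",z,r)
m=((hsv[...,1]>90)&(hsv[...,0]<25)&(hsv[...,2]>120)).astype(np.uint8)*255
r,c=rect(T,m,26,(330,210,385,265));print("block",r)
m=((b[...,0]-b[...,2]>5)).astype(np.uint8)*255
r,c=rect(T,m,35,(340,225,380,262));print("stud blob",r, c[:,0].mean(0))
m2=m[225:262,340:380]
print("flange",ray(T,(359.1,244.3),28).round(1),"hole",ray(T,(277.7,222.4),62).round(1))
# axis candidates on scene
m=(np.ptp(S["frame"].astype(int),axis=2)<22).astype(np.uint8)*255
cv2.imwrite("pics/c2.png",np.hstack([cv2.resize(S["frame"][230:300,310:380],None,fx=5.6,fy=5.6,interpolation=2),cv2.resize(S["frame"][155:225,255:325],None,fx=5.6,fy=5.6,interpolation=2)]))
```

```text
machine top right-front corner [509. 193. 263.] [600. 187. 301.]
front base [417. 604.   0.] [479. 186.   0.]
panel/house 60 ((568.2409057617188, -87.09302520751953), (123.6779556274414, 177.4525909423828), 72.34746551513672)
panel/house 64 ((567.7373046875, -87.33050537109375), (123.25556945800781, 176.84652709960938), 72.34746551513672)
block ((469.85650634765625, -259.4608459472656), (82.14891052246094, 20.93885612487793), 21.32221221923828)
stud blob ((462.3195495605469, -283.5251770019531), (18.581504821777344, 21.24334144592285), 88.5475082397461) [358.72727273 243.63636364]
flange [ 461.7 -285.8   28. ] hole [519.6 -71.2  62. ]
```

View pics/c2.png

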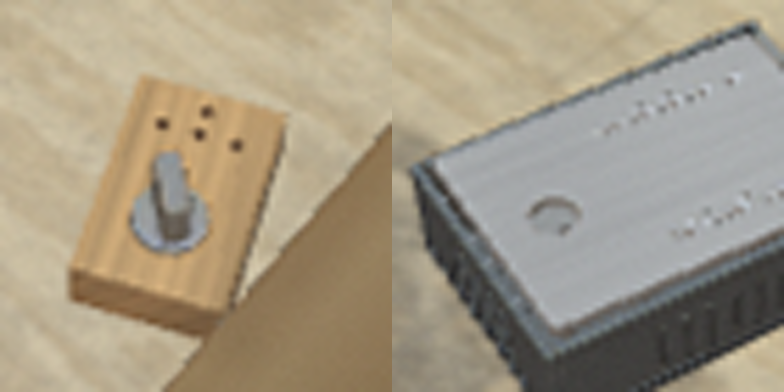

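The housing fit gives centre (568,-87) and yaw about -0.31, so the hole is near (520.5,-71.8), which agrees with the direct ray of (519.6,-71.2). The stud is near (462,-286). I lift first, then travel across in front of the sewing machine.

>>> move_arm --commands '[{"tx": -0.8, "ty": -0.96, "tz": -0.9}, {"tx": -0.8, "ty": -0.96, "tz": -0.9}, {"tx": -0.8, "ty": -0.96, "tz": -0.9}, {"tx": -0.8, "ty": -0.96, "tz": -0.9}, {"tx": -0.8, "ty": -0.96, "tz": -0.9}, {"tx": -0.8, "ty": -0.96, "tz": -0.9}, {"tx": -0.8, "ty": -0.96, "tz": -0.9}, {"tx": -0.8, "ty": -0.96, "tz": -0.9}, {"tx": -0.8, "ty": -0.96}, {"tx": -0.8, "ty": -0.96}, {"tx": -0.8, "ty": -0.96}, {"tx": -0.8, "ty": -0.96}, {"tx": -0.8, "ty": -0.96}, {"tx": -0.8, "ty": -0.96}, {"tx": -0.8, "ty": -0.96}, {"tx": -0.8, "ty": -0.96}, {"tx": -0.8, "ty": -0.96}, {"tx": -0.8, "ty": -0.96}, {"tx": -0.8, "ty": -0.96}, {"tx": -0.8, "ty": -0.96}]'

```text
invalid input at $.commands[0]: expected keys tx, ty, tz, rx, ry, rz, claw
```

>>> move_arm --commands '[{"tx": -0.8, "ty": -0.96, "tz": -0.9, "rx": 0, "ry": 0, "rz": 0, "claw": 1}, {"tx": -0.8, "ty": -0.96, "tz": -0.9, "rx": 0, "ry": 0, "rz": 0, "claw": 1}, {"tx": -0.8, "ty": -0.96, "tz": -0.9, "rx": 0, "ry": 0, "rz": 0, "claw": 1}, {"tx": -0.8, "ty": -0.96, "tz": -0.9, "rx": 0, "ry": 0, "rz": 0, "claw": 1}, {"tx": -0.8, "ty": -0.96, "tz": -0.9, "rx": 0, "ry": 0, "rz": 0, "claw": 1}, {"tx": -0.8, "ty": -0.96, "tz": -0.9, "rx": 0, "ry": 0, "rz": 0, "claw": 1}, {"tx": -0.8, "ty": -0.96, "tz": -0.9, "rx": 0, "ry": 0, "rz": 0, "claw": 1}, {"tx": -0.8, "ty": -0.96, "tz": -0.9, "rx": 0, "ry": 0, "rz": 0, "claw": 1}, {"tx": -0.8, "ty": -0.96, "tz": 0, "rx": 0, "ry": 0, "rz": 0, "claw": 1}, {"tx": -0.8, "ty": -0.96, "tz": 0, "rx": 0, "ry": 0, "rz": 0, "claw": 1}, {"tx": -0.8, "ty": -0.96, "tz": 0, "rx": 0, "ry": 0, "rz": 0, "claw": 1}, {"tx": -0.8, "ty": -0.96, "tz": 0, "rx": 0, "ry": 0, "rz": 0, "claw": 1}]'

```text
clock: 1.3
tool_pos: [329.3, 322.2, 400.5]
tcp_rot: [3.141, -0.0, 2.777]
contact_force: [1.1, -0.5, -0.3]
width: 85.6
```

>>> move_arm --commands '[{"tx": -0.98, "ty": -0.75, "tz": 0, "rx": 0, "ry": 0, "rz": 0, "claw": 1}, {"tx": -0.98, "ty": -0.75, "tz": 0, "rx": 0, "ry": 0, "rz": 0, "claw": 1}, {"tx": -0.98, "ty": -0.75, "tz": 0, "rx": 0, "ry": 0, "rz": 0, "claw": 1}, {"tx": -0.98, "ty": -0.75, "tz": 0, "rx": 0, "ry": 0, "rz": 0, "claw": 1}, {"tx": -0.98, "ty": -0.75, "tz": 0, "rx": 0, "ry": 0, "rz": 0, "claw": 1}, {"tx": -0.98, "ty": -0.75, "tz": 0, "rx": 0, "ry": 0, "rz": 0, "claw": 1}, {"tx": -0.98, "ty": -0.75, "tz": 0, "rx": 0, "ry": 0, "rz": 0, "claw": 1}, {"tx": -0.98, "ty": -0.75, "tz": 0, "rx": 0, "ry": 0, "rz": 0, "claw": 1}, {"tx": -0.98, "ty": -0.75, "tz": 0, "rx": 0, "ry": 0, "rz": 0, "claw": 1}, {"tx": -0.98, "ty": -0.75, "tz": 0, "rx": 0, "ry": 0, "rz": 0, "claw": 1}, {"tx": -0.98, "ty": -0.75, "tz": 1, "rx": 0, "ry": 0, "rz": 0, "claw": 1}, {"tx": -0.98, "ty": -0.75, "tz": 1, "rx": 0, "ry": 0, "rz": 0, "claw": 1}, {"tx": -0.98, "ty": -0.75, "tz": 1, "rx": 0, "ry": 0, "rz": 0, "claw": 1}, {"tx": -0.98, "ty": -0.75, "tz": 1, "rx": 0, "ry": 0, "rz": 0, "claw": 1}, {"tx": -0.98, "ty": -0.75, "tz": 1, "rx": 0, "ry": 0, "rz": 0, "claw": 1}, {"tx": -0.98, "ty": -0.75, "tz": 1, "rx": 0, "ry": 0, "rz": 0, "claw": 1}, {"tx": -0.98, "ty": -0.75, "tz": 1, "rx": 0, "ry": 0, "rz": 0, "claw": 1}, {"tx": -0.98, "ty": -0.75, "tz": 1, "rx": 0, "ry": 0, "rz": 0, "claw": 1}, {"tx": -0.98, "ty": -0.75, "tz": 1, "rx": 0, "ry": 0, "rz": 0, "claw": 1}, {"tx": -0.98, "ty": -0.75, "tz": 1, "rx": 0, "ry": 0, "rz": 0, "claw": 1}]'

```text
clock: 2.97
tool_pos: [588.8, -97.6, 199.4]
tcp_rot: [3.141, 0.0, 2.777]
contact_force: [0.3, 1.2, 0.7]
width: 85.2
```

>>> move_arm --commands '[{"tx": 0, "ty": 0, "tz": 1, "rx": 0, "ry": 0, "rz": 0, "claw": 1}, {"tx": 0, "ty": 0, "tz": 1, "rx": 0, "ry": 0, "rz": 0, "claw": 1}, {"tx": 0, "ty": 0, "tz": 1, "rx": 0, "ry": 0, "rz": 0, "claw": 1}, {"tx": 0, "ty": 0, "tz": 0, "rx": 0, "ry": 0, "rz": 0, "claw": 1}, {"tx": 0, "ty": 0, "tz": 0, "rx": 0, "ry": 0, "rz": 0, "claw": 1}]'

```text
clock: 3.38
tool_pos: [587.7, -96.6, 139.9]
tcp_rot: [-3.141, -0.002, 2.777]
contact_force: [0.3, 0.8, 0.7]
width: 85.3
```

Run:
```python
from h import *
s=arm.snapshot("wrist"); o=arm.get_obs()
print(o["clock"],o["tool_pos"].round(1),o["tcp_rot"].round(4),o["contact_force"].round(1))
p=proj(s,(520.5,-71.8,64)).round().astype(int);print(p)
x,y=p; h=60
c=s["frame"][max(y-h,0):y+h,max(x-h,0):x+h]
np.save("w1.npy",s["frame"]); 
cv2.imwrite("pics/w1.png",np.hstack([cv2.resize(c,(480,480),interpolation=2),cv2.resize(s["frame"],(320,200)).repeat(1,0) if 0 else np.zeros((480,2,3),np.uint8)]))
cv2.imwrite("pics/w1full.png",s["frame"])
import pickle;pickle.dump({k:v for k,v in s.items()},open("w1.pkl","wb"))
```

```text
3.4333 [588.5 -96.7 141.1] [-3.1415e+00  3.0000e-04  2.7768e+00] [ 1.3 -0.3  1.1]
[325 110]
```

View pics/w1full.png

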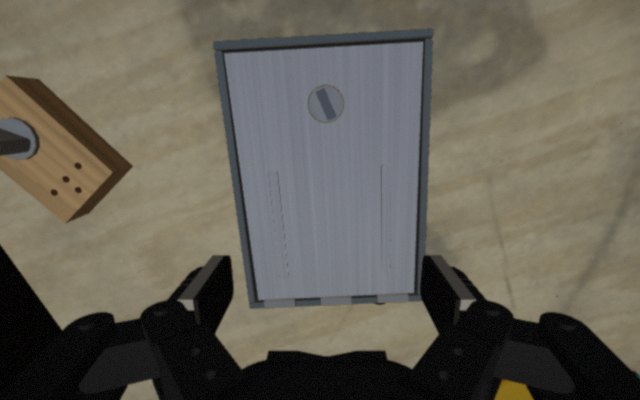

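The wrist view shows the panel hole at about (326,104), with the dark slot visible in it from (321,91) to (332,117). The block and stud are at the left, around (10,140). I measure the slot angle by threshold.

Run:
```python
from h import *
import pickle; s=pickle.load(open("w1.pkl","rb")); g=cv2.cvtColor(s["frame"],6)
G=cv2.resize(g[80:130,300:352],None,fx=8,fy=8,interpolation=2)
print(np.percentile(g[80:130,300:352],[1,5,10,50]))
U=lambda x,y:((x+.5)/8-.5+300,(y+.5)/8-.5+80)
for th in (95,105,115,120):
    m=(G<th).astype(np.uint8)*255
    cs=[c for c in cv2.findContours(m,0,1)[0] if cv2.contourArea(c)>1500]
    for c in cs:
        P=np.array([ray(s,U(*p[0]),47)[:2] for p in c],np.float32); print(th,cv2.minAreaRect(P),cv2.contourArea(c)/64)
# hole circle
m=cv2.HoughCircles(G,cv2.HOUGH_GRADIENT,1,50,param1=60,param2=15,minRadius=110,maxRadius=190)
print(m)
if m is not None:
    for c in m[0][:3]:
        u=U(c[0],c[1]); print(u,ray(s,u,64).round(1))
# housing outer corners
for z,cs in((60,[(215,41),(432,31),(424,302),(249,307)]),):
    print([ray(s,p,z).round(1).tolist() for p in cs])
cv2.imwrite("pics/sl.png",G)
```

```text
[ 73.  76.  82. 117.]
95 ((517.2596435546875, -70.08247375488281), (19.692514419555664, 6.779834270477295), 3.3604602813720703) 318.8125
105 ((516.961181640625, -70.16630554199219), (23.163158416748047, 22.9824161529541), 61.232139587402344) 833.7578125
115 ((516.9525146484375, -70.125732421875), (24.032447814941406, 24.14223289489746), 60.40681457519531) 1186.875
120 ((518.3760986328125, -68.96475982666016), (28.068443298339844, 30.21535873413086), 69.12338256835938) 1579.8046875
120 ((512.4382934570312, -84.57271575927734), (2.7269792556762695, 30.234888076782227), 67.7778549194336) 124.6015625
None
[[463.5, -116.4, 60.0], [502.2, -0.7, 60.0], [668.3, -52.9, 60.0], [627.7, -171.1, 60.0]]
```

View pics/sl.png

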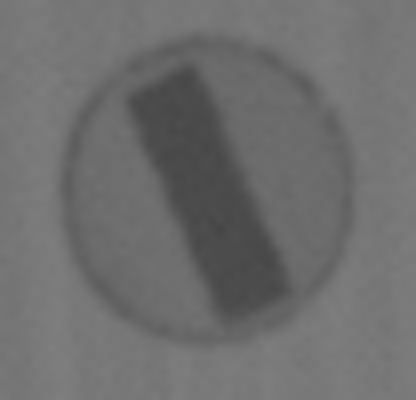

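The slot measures 19.7 x 6.8 mm at world angle 0.06 rad (+0.37 from the housing), which matches the given 19 x 6.2. I move above the stud, turn the tool, and look again.

>>> move_arm --commands '[{"tx": 0.21, "ty": -0.92, "tz": 0, "rx": 0, "ry": 0, "rz": 0, "claw": 1}, {"tx": 0.21, "ty": -0.92, "tz": 0, "rx": 0, "ry": 0, "rz": 0, "claw": 1}, {"tx": 0.21, "ty": -0.92, "tz": 0, "rx": 0, "ry": 0, "rz": 0, "claw": 1}, {"tx": 0.21, "ty": -0.92, "tz": 0, "rx": 0, "ry": 0, "rz": 0, "claw": 1}, {"tx": 0.21, "ty": -0.92, "tz": 0, "rx": 0, "ry": 0, "rz": 0, "claw": 1}, {"tx": 0.21, "ty": -0.92, "tz": 0, "rx": 0, "ry": 0, "rz": 0, "claw": 1}, {"tx": 0.21, "ty": -0.92, "tz": 0, "rx": 0, "ry": 0, "rz": 0, "claw": 1}, {"tx": 0.21, "ty": -0.92, "tz": 0, "rx": 0, "ry": 0, "rz": 0, "claw": 1}, {"tx": 0.21, "ty": -0.92, "tz": 0, "rx": 0, "ry": 0, "rz": 0, "claw": 1}, {"tx": 0.21, "ty": -0.92, "tz": 0, "rx": 0, "ry": 0, "rz": 0, "claw": 1}, {"tx": 0.21, "ty": -0.92, "tz": 0, "rx": 0, "ry": 0, "rz": 0, "claw": 1}, {"tx": 0.21, "ty": -0.92, "tz": 0, "rx": 0, "ry": 0, "rz": 0, "claw": 1}]'

```text
clock: 4.43
tool_pos: [462.2, -286.3, 142.1]
tcp_rot: [3.141, 0.003, 2.777]
contact_force: [-0.1, -0.3, -0.2]
width: 85.2
```

>>> move_arm --commands '[{"tx": 0, "ty": 0, "tz": 0, "rx": 0, "ry": 0, "rz": 1, "claw": 1}, {"tx": 0, "ty": 0, "tz": 0, "rx": 0, "ry": 0, "rz": 1, "claw": 1}, {"tx": 0, "ty": 0, "tz": 0, "rx": 0, "ry": 0, "rz": 1, "claw": 1}, {"tx": 0, "ty": 0, "tz": 0, "rx": 0, "ry": 0, "rz": 1, "claw": 1}, {"tx": 0, "ty": 0, "tz": 0, "rx": 0, "ry": 0, "rz": 1, "claw": 1}, {"tx": 0, "ty": 0, "tz": 0, "rx": 0, "ry": 0, "rz": 1, "claw": 1}, {"tx": 0, "ty": 0, "tz": 0, "rx": 0, "ry": 0, "rz": 1, "claw": 1}, {"tx": 0, "ty": 0, "tz": 0, "rx": 0, "ry": 0, "rz": 1, "claw": 1}, {"tx": 0, "ty": 0, "tz": 0, "rx": 0, "ry": 0, "rz": 1, "claw": 1}, {"tx": 0, "ty": 0, "tz": 0, "rx": 0, "ry": 0, "rz": 1, "claw": 1}, {"tx": 0, "ty": 0, "tz": 0, "rx": 0, "ry": 0, "rz": 1, "claw": 1}, {"tx": 0, "ty": 0, "tz": 0, "rx": 0, "ry": 0, "rz": 1, "claw": 1}, {"tx": 0, "ty": 0, "tz": 0, "rx": 0, "ry": 0, "rz": 1, "claw": 1}, {"tx": 0, "ty": 0, "tz": 0, "rx": 0, "ry": 0, "rz": 1, "claw": 1}, {"tx": 0, "ty": 0, "tz": 0, "rx": 0, "ry": 0, "rz": 1, "claw": 1}, {"tx": 0, "ty": 0, "tz": 0, "rx": 0, "ry": 0, "rz": 1, "claw": 1}, {"tx": 0, "ty": 0, "tz": 0, "rx": 0, "ry": 0, "rz": 0.6, "claw": 1}, {"tx": 0, "ty": 0, "tz": 0, "rx": 0, "ry": 0, "rz": 0, "claw": 1}, {"tx": 0, "ty": 0, "tz": 0, "rx": 0, "ry": 0, "rz": 0, "claw": 1}]'

```text
clock: 6.02
tool_pos: [462.7, -285.2, 141.3]
tcp_rot: [3.141, -0.001, 0.788]
contact_force: [-0.9, 0.2, 0.1]
width: 85.2
```

Run:
```python
from h import *
s=arm.snapshot("wrist"); o=arm.get_obs()
print(o["clock"],o["tool_pos"].round(1),o["tcp_rot"].round(4),o["contact_force"].round(1),o["joint_positions"].round(2))
cv2.imwrite("pics/w2.png",s["frame"])
import pickle;pickle.dump(s,open("w2.pkl","wb"))
print(proj(s,(462,-286,28)),proj(s,(462,-286,54)))
```

```text
6.0667 [ 462.6 -285.1  141.1] [ 3.1407e+00 -9.0000e-04  7.8790e-01] [ 0.4  0.2 -0. ] [-0.54  0.47  1.27  1.91 -0.5   1.14  0.14]
[327.02754653 208.28056941] [327.16394056 219.59385017]
```

View pics/w2.png

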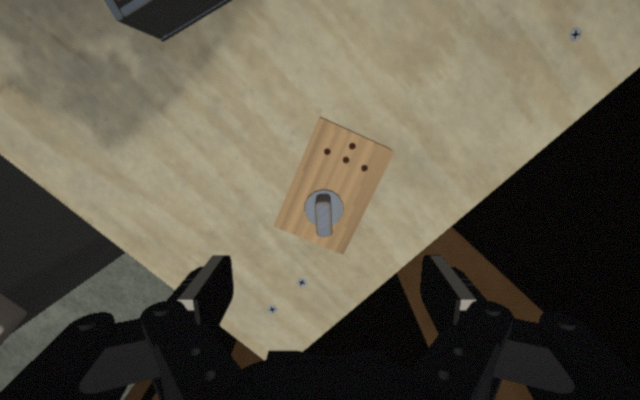

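The wrist view shows the stud between the open fingers: flange centre at about (323,207), wing nearly along the image column, block corners at (321,117), (393,150), (344,254) and (276,226). Next I measure precisely.

Run:
```python
from h import *
import pickle; s=pickle.load(open("w2.pkl","rb"))
C=[ray(s,p,26) for p in[(321,117),(393,150),(344,254),(276,226)]]
C=np.array(C); print(C.round(1).tolist()); c=C.mean(0); 
v=C[2]+C[3]-C[0]-C[1]; v/=np.linalg.norm(v); print("centre",c,"stud via block",(c+15*v).round(1), [np.linalg.norm(C[i]-C[i-1]).round(1) for i in range(4)])
G=cv2.resize(s["frame"][180:245,290:355],None,fx=8,fy=8,interpolation=2)
hsv=cv2.cvtColor(G,40); m=(hsv[...,1]<75).astype(np.uint8)*255
cs=max(cv2.findContours(m,0,1)[0],key=cv2.contourArea)
U=lambda x,y:((x+.5)/8-.5+290,(y+.5)/8-.5+180)
print("blob",cv2.boundingRect(cs))
(x,y),r=cv2.minEnclosingCircle(cs);print(U(x,y),r/8)
cv2.imwrite("pics/w2c.png",G)
for z in(30,):
    P=np.array([ray(s,U(*p[0]),z)[:2] for p in cs],np.float32);print(cv2.minAreaRect(P))
```

```text
[[506.2, -235.5, 26.0], [526.9, -288.8, 26.0], [444.2, -323.2, 26.0], [423.2, -268.6, 26.0]]
centre [ 475.13329982 -279.03290886   26.        ] stud via block [ 461.2 -284.7   26. ] [np.float64(89.4), np.float64(57.3), np.float64(89.6), np.float64(58.5)]
blob (113, 73, 316, 385)
(322.9076919555664, 212.77815628051758) 24.093143463134766
((459.6233825683594, -286.7798767089844), (36.75334930419922, 29.787696838378906), 74.53456115722656)
```

View pics/w2c.png

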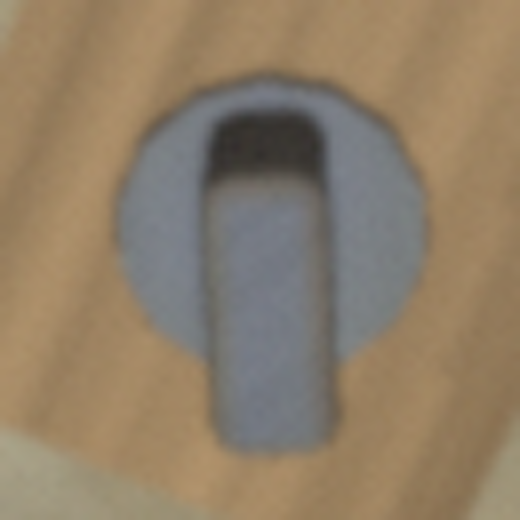

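The crop shows the flange circle centred at crop (271,230) and the wing's top face running from (265,178) to (277,452), slightly off the column direction.

Run:
```python
from h import *
import pickle; s=pickle.load(open("w2.pkl","rb"))
U=lambda x,y:((x+.5)/8-.5+290,(y+.5)/8-.5+180)
a,b=ray(s,U(265,178),56),ray(s,U(277,452),56)
print("flange",ray(s,U(271,230),29).round(1)); print("wing top",a.round(1),b.round(1),((a+b)/2).round(1),np.linalg.norm(a-b),"ang",np.arctan2(*(a-b)[1::-1]))
s1=pickle.load(open("w1.pkl","rb")); V=lambda x,y:((x+.5)/8-.5+300,(y+.5)/8-.5+80)
for z in(60,64): print("hole",ray(s1,V(208,190),z).round(1))
print("slot",ray(s1,V(209,195),47).round(1))
o=arm.get_obs();print(o["tool_pos"],o["tcp_rot"])
```

```text
flange [ 460.3 -283.9   29. ]
wing top [ 469.2 -274.5   56. ] [ 452.6 -292.5   56. ] [ 460.9 -283.5   56. ] 24.465271695456167 ang 0.8269777489680762
hole [517.1 -70.1  60. ]
hole [517.2 -70.1  64. ]
slot [517.2 -70.1  47. ]
[ 462.64690006 -285.14572594  141.10361516] [ 3.14074825e+00 -8.99594623e-04  7.87932286e-01]
```

>>> move_arm --commands '[{"tx": -0.02, "ty": -0.12, "tz": 0.8, "rx": 0, "ry": 0, "rz": -0.31, "claw": 0.2}, {"tx": 0, "ty": 0, "tz": 0.8, "rx": 0, "ry": 0, "rz": 0, "claw": -0.2}, {"tx": 0, "ty": 0, "tz": 0.8, "rx": 0, "ry": 0, "rz": 0, "claw": -0.3}, {"tx": 0, "ty": 0, "tz": 0.8, "rx": 0, "ry": 0, "rz": 0, "claw": -0.3}, {"tx": 0, "ty": 0, "tz": 0.5, "rx": 0, "ry": 0, "rz": 0, "claw": -0.3}, {"tx": 0, "ty": 0, "tz": 0.4, "rx": 0, "ry": 0, "rz": 0, "claw": -0.3}, {"tx": 0, "ty": 0, "tz": 0, "rx": 0, "ry": 0, "rz": 0, "claw": -0.3}, {"tx": 0, "ty": 0, "tz": 0, "rx": 0, "ry": 0, "rz": 0, "claw": -0.3}]' --newtons 60

```text
clock: 6.73
tool_pos: [460.4, -283.8, 58.7]
tcp_rot: [3.141, 0.0, 0.822]
contact_force: [0.7, -0.3, 0.1]
width: 29.9
```

>>> move_arm --commands '[{"tx": 0, "ty": 0, "tz": 0, "rx": 0, "ry": 0, "rz": 0, "claw": -1}, {"tx": 0, "ty": 0, "tz": 0, "rx": 0, "ry": 0, "rz": 0, "claw": -1}, {"tx": 0, "ty": 0, "tz": 0, "rx": 0, "ry": 0, "rz": 0, "claw": -1}, {"tx": 0, "ty": 0, "tz": 0, "rx": 0, "ry": 0, "rz": 0, "claw": -1}, {"tx": 0, "ty": 0, "tz": 0, "rx": 0, "ry": 0, "rz": 0, "claw": -1}, {"tx": 0, "ty": 0, "tz": 0, "rx": 0, "ry": 0, "rz": 0, "claw": -1}]'

```text
clock: 7.23
tool_pos: [460.9, -283.9, 59.3]
tcp_rot: [3.14, -0.001, 0.822]
contact_force: [-0.6, 0.5, 6.3]
width: 9.8
```

>>> move_arm --commands '[{"tx": 0, "ty": 0, "tz": -0.3, "rx": 0, "ry": 0, "rz": 0, "claw": -1}, {"tx": 0, "ty": 0, "tz": -0.5, "rx": 0, "ry": 0, "rz": 0, "claw": -1}, {"tx": 0, "ty": 0, "tz": -0.8, "rx": 0, "ry": 0, "rz": 0, "claw": -1}, {"tx": 0, "ty": 0, "tz": -0.8, "rx": 0, "ry": 0, "rz": 0, "claw": -1}, {"tx": 0, "ty": 0, "tz": -0.8, "rx": 0, "ry": 0, "rz": 0, "claw": -1}, {"tx": 0, "ty": 0, "tz": -0.8, "rx": 0, "ry": 0, "rz": 0, "claw": -1}, {"tx": 0, "ty": 0, "tz": 0, "rx": 0, "ry": 0, "rz": 0, "claw": -1}, {"tx": 0, "ty": 0, "tz": 0, "rx": 0, "ry": 0, "rz": 0, "claw": -1}]'

```text
clock: 7.9
tool_pos: [460.9, -283.6, 139.4]
tcp_rot: [3.14, -0.001, 0.822]
contact_force: [-0.2, 0.6, -1.1]
width: 10.0
```

Run:
```python
from h import *
o=arm.get_obs();print({k:np.round(o[k],3) for k in o})
s=arm.snapshot("wrist"); t=np.array(o["tool_pos"])
p=proj(s,t-[0,0,20]).round().astype(int); x,y=p;print(p)
cv2.imwrite("pics/w3.png",cv2.resize(s["frame"][max(0,y-110):y+90,x-150:x+150],None,fx=2.5,fy=2.5,interpolation=2))
import pickle;pickle.dump(s,open("w3.pkl","wb"))
```

```text
{'clock': np.float64(7.9), 'joint_positions': array([-0.542,  0.463,  1.266,  1.915, -0.492,  1.127,  0.167]), 'dq': array([ 0.015,  0.022, -0.029,  0.027, -0.011, -0.011,  0.006]), 'effort': array([-3.4000e-02, -3.7990e+01,  1.8136e+01, -3.4473e+01,  2.1400e-01,
        1.2400e-01, -1.1900e-01]), 'tool_pos': array([ 460.939, -283.607,  139.356]), 'tcp_rot': array([ 3.14e+00, -1.00e-03,  8.22e-01]), 'contact_force': array([-0.248,  0.574, -1.101]), 'ft_torque': array([-0.036,  0.036, -0.003]), 'width': np.float64(10.013)}
[328 264]
```

View pics/w3.png

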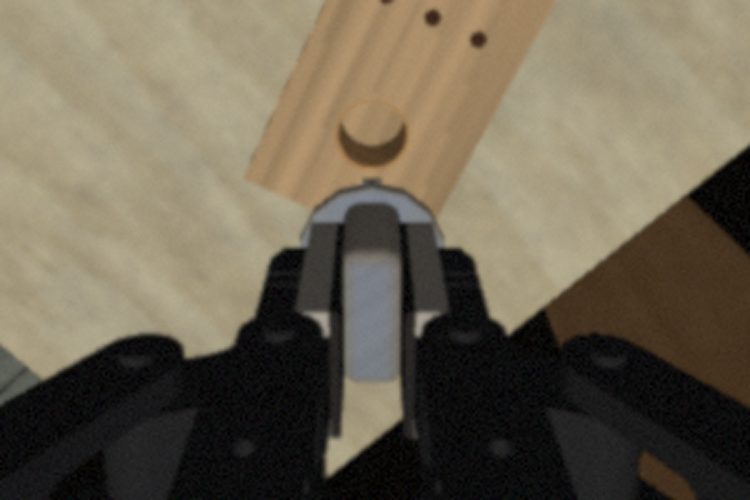

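The stud is held upright between the pads and the block hole is empty. The wing's top face runs from crop (371,248) to (371,380). I compute the stud's offset along the tool's x axis.

Run:
```python
from h import *
import pickle; s=pickle.load(open("w3.pkl","rb"));t=np.array([460.94,-283.6,139.4])
u=lambda x,y:((x+.5)/2.5-.5+178,(y+.5)/2.5-.5+154)
yaw=.822; ex=np.array([np.cos(yaw),np.sin(yaw)]);ey=np.array([np.sin(yaw),-np.cos(yaw)])
for n,p,z in[("front",(371,250),136.3),("rear",(371,380),136.3),("flange front",(372,187),110.3),("blockhole",(372,131),26)]:
    q=ray(s,u(*p),z); d=q[:2]-t[:2]; print(n,q.round(1),"tool x %.1f y %.1f"%(d@ex,d@ey))
```

```text
front [ 469.5 -273.2  136.3] tool x 13.5 y -0.8
rear [ 452.7 -291.4  136.3] tool x -11.4 y -0.8
flange front [ 470.6 -272.5  110.3] tool x 14.7 y -0.5
blockhole [ 461.2 -282.9   26. ] tool x 0.7 y -0.3
```

>>> move_arm --commands '[{"tx": 0.4, "ty": -0.21, "tz": 0, "rx": 0, "ry": 0, "rz": 0, "claw": -1}, {"tx": 0.82, "ty": -0.43, "tz": 0, "rx": 0, "ry": 0, "rz": 0, "claw": -1}, {"tx": 0.82, "ty": -0.43, "tz": 0, "rx": 0, "ry": 0, "rz": 0, "claw": -1}, {"tx": 0.82, "ty": -0.43, "tz": 0, "rx": 0, "ry": 0, "rz": 0, "claw": -1}, {"tx": 0.82, "ty": -0.43, "tz": 0, "rx": 0, "ry": 0, "rz": 0, "claw": -1}, {"tx": 0.82, "ty": -0.43, "tz": 0, "rx": 0, "ry": 0, "rz": 0, "claw": -1}, {"tx": 0.82, "ty": -0.43, "tz": 0, "rx": 0, "ry": 0, "rz": 0, "claw": -1}, {"tx": 0.82, "ty": -0.43, "tz": 0, "rx": 0, "ry": 0, "rz": 0, "claw": -1}, {"tx": 0.82, "ty": -0.43, "tz": 0, "rx": 0, "ry": 0, "rz": 0, "claw": -1}, {"tx": 0.82, "ty": -0.43, "tz": 0, "rx": 0, "ry": 0, "rz": 0, "claw": -1}, {"tx": 0.82, "ty": -0.43, "tz": 0, "rx": 0, "ry": 0, "rz": 0, "claw": -1}, {"tx": 0.82, "ty": -0.43, "tz": 0, "rx": 0, "ry": 0, "rz": 0, "claw": -1}, {"tx": 0.4, "ty": -0.22, "tz": 0, "rx": 0, "ry": 0, "rz": 0, "claw": -1}]'

```text
clock: 9.03
tool_pos: [518.6, -66.3, 137.5]
tcp_rot: [-3.14, 0.001, 0.825]
contact_force: [0.4, 0.7, -0.3]
width: 9.9
```

>>> move_arm --commands '[{"tx": 0, "ty": 0, "tz": 0, "rx": 0, "ry": 0, "rz": -0.8, "claw": -1}, {"tx": 0, "ty": 0, "tz": 0, "rx": 0, "ry": 0, "rz": -0.8, "claw": -1}, {"tx": 0, "ty": 0, "tz": 0, "rx": 0, "ry": 0, "rz": -0.8, "claw": -1}, {"tx": 0, "ty": 0, "tz": 0, "rx": 0, "ry": 0, "rz": -0.8, "claw": -1}, {"tx": 0, "ty": 0, "tz": 0, "rx": 0, "ry": 0, "rz": -0.8, "claw": -1}, {"tx": 0, "ty": 0, "tz": 0, "rx": 0, "ry": 0, "rz": -0.8, "claw": -1}, {"tx": 0, "ty": 0, "tz": 0, "rx": 0, "ry": 0, "rz": -0.8, "claw": -1}, {"tx": 0, "ty": 0, "tz": 0, "rx": 0, "ry": 0, "rz": -0.8, "claw": -1}, {"tx": 0, "ty": 0, "tz": 0, "rx": 0, "ry": 0, "rz": -0.8, "claw": -1}, {"tx": 0, "ty": 0, "tz": 0, "rx": 0, "ry": 0, "rz": -0.8, "claw": -1}, {"tx": 0, "ty": 0, "tz": 0, "rx": 0, "ry": 0, "rz": -0.8, "claw": -1}, {"tx": 0, "ty": 0, "tz": 0, "rx": 0, "ry": 0, "rz": -0.8, "claw": -1}]'

```text
clock: 10.03
tool_pos: [517.9, -69.5, 137.8]
tcp_rot: [-3.141, -0.0, 1.978]
contact_force: [0.6, 0.4, -0.1]
width: 9.7
```

Run:
```python
from h import *
o=arm.get_obs();print({k:np.round(o[k],3) for k in ["clock","tool_pos","tcp_rot","joint_positions","contact_force","width"]})
```

```text
{'clock': np.float64(10.033), 'tool_pos': array([517.929, -69.536, 137.844]), 'tcp_rot': array([-3.141, -0.   ,  1.978]), 'joint_positions': array([-0.855,  0.277,  1.044,  1.954, -0.274,  1.063,  0.716]), 'contact_force': array([ 0.585,  0.372, -0.095]), 'width': np.float64(9.743)}
```

>>> move_arm --commands '[{"tx": 0, "ty": 0, "tz": 0, "rx": 0, "ry": 0, "rz": -0.85, "claw": -1}, {"tx": 0, "ty": 0, "tz": 0, "rx": 0, "ry": 0, "rz": -0.85, "claw": -1}, {"tx": 0, "ty": 0, "tz": 0, "rx": 0, "ry": 0, "rz": -0.85, "claw": -1}, {"tx": 0, "ty": 0, "tz": 0, "rx": 0, "ry": 0, "rz": -0.85, "claw": -1}, {"tx": 0, "ty": 0, "tz": 0, "rx": 0, "ry": 0, "rz": -0.85, "claw": -1}, {"tx": 0, "ty": 0, "tz": 0, "rx": 0, "ry": 0, "rz": -0.85, "claw": -1}, {"tx": 0, "ty": 0, "tz": 0, "rx": 0, "ry": 0, "rz": -0.85, "claw": -1}, {"tx": 0, "ty": 0, "tz": 0, "rx": 0, "ry": 0, "rz": -0.85, "claw": -1}, {"tx": 0, "ty": 0, "tz": 0, "rx": 0, "ry": 0, "rz": -0.85, "claw": -1}, {"tx": 0, "ty": 0, "tz": 0, "rx": 0, "ry": 0, "rz": -0.85, "claw": -1}, {"tx": 0, "ty": 0, "tz": 0, "rx": 0, "ry": 0, "rz": -0.85, "claw": -1}, {"tx": 0, "ty": 0, "tz": 0, "rx": 0, "ry": 0, "rz": -0.85, "claw": -1}, {"tx": 0, "ty": 0, "tz": 0, "rx": 0, "ry": 0, "rz": 0, "claw": -1}, {"tx": 0, "ty": 0, "tz": 0, "rx": 0, "ry": 0, "rz": 0, "claw": -1}]'

```text
clock: 11.2
tool_pos: [518.1, -69.6, 137.9]
tcp_rot: [-3.142, -0.001, -3.089]
contact_force: [0.5, -0.2, -1.0]
width: 9.5
```

Run:
```python
from h import *
o=arm.get_obs();print({k:np.round(o[k],3) for k in ["clock","tool_pos","tcp_rot","joint_positions","contact_force","width"]})
s=arm.snapshot("wrist"); t=np.array(o["tool_pos"])
import pickle;pickle.dump(s,open("w4.pkl","wb"))
p=proj(s,(517.8,-69.8,62)).round().astype(int); x,y=p;print(p)
cv2.imwrite("pics/w4.png",cv2.resize(s["frame"][y-60:y+60,x-75:x+75],None,fx=5,fy=5,interpolation=2))
```

```text
{'clock': np.float64(11.2), 'tool_pos': array([518.07 , -69.565, 137.936]), 'tcp_rot': array([-3.142e+00, -1.000e-03, -3.089e+00]), 'joint_positions': array([-0.671,  0.218,  0.812,  1.948, -0.181,  1.051,  1.843]), 'contact_force': array([ 0.452, -0.179, -0.961]), 'width': np.float64(9.54)}
[325 224]
```

View pics/w4.png

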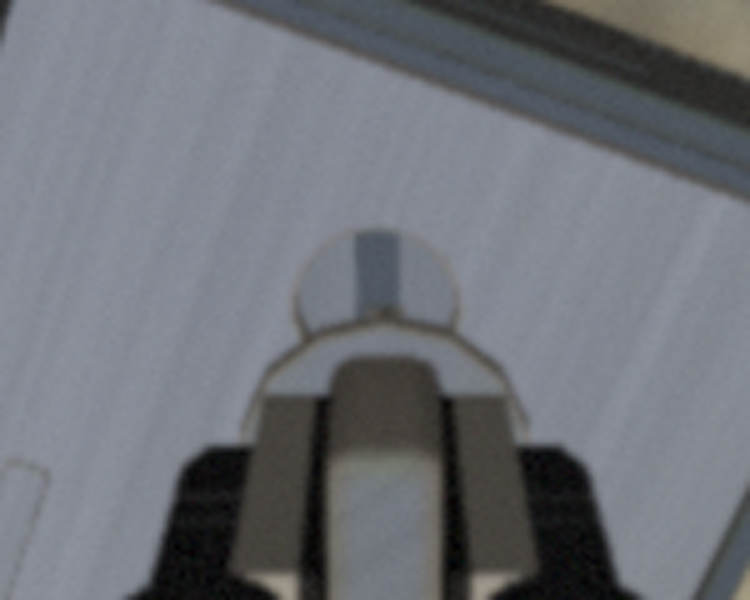

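The hole, slot and pin line up: hole centre at crop x 376, slot and pin both at 378, slot parallel to the wing. Time to descend.

>>> move_arm --commands '[{"tx": 0, "ty": 0, "tz": 0.5, "rx": 0, "ry": 0, "rz": 0, "claw": -1}, {"tx": 0, "ty": 0, "tz": 0.5, "rx": 0, "ry": 0, "rz": 0, "claw": -1}, {"tx": 0, "ty": 0, "tz": 0.3, "rx": 0, "ry": 0, "rz": 0, "claw": -1}, {"tx": 0, "ty": 0, "tz": 0.2, "rx": 0, "ry": 0, "rz": 0, "claw": -1}, {"tx": 0, "ty": 0, "tz": 0.1, "rx": 0, "ry": 0, "rz": 0, "claw": -1}, {"tx": 0, "ty": 0, "tz": 0, "rx": 0, "ry": 0, "rz": 0, "claw": -1}, {"tx": 0, "ty": 0, "tz": 0, "rx": 0, "ry": 0, "rz": 0, "claw": -1}]'

```text
clock: 11.83
tool_pos: [518.6, -69.5, 106.3]
tcp_rot: [-3.141, -0.0, -3.086]
contact_force: [-0.0, -0.3, 0.2]
width: 9.8
```

>>> move_arm --commands '[{"tx": 0, "ty": 0, "tz": 0.08, "rx": 0, "ry": 0, "rz": 0, "claw": -1}, {"tx": 0, "ty": 0, "tz": 0.08, "rx": 0, "ry": 0, "rz": 0, "claw": -1}, {"tx": 0, "ty": 0, "tz": 0, "rx": 0, "ry": 0, "rz": 0, "claw": -1}, {"tx": 0, "ty": 0, "tz": 0, "rx": 0, "ry": 0, "rz": 0, "claw": -1}]'

```text
clock: 12.17
tool_pos: [518.5, -69.4, 103.2]
tcp_rot: [-3.142, 0.0, -3.085]
contact_force: [-0.2, -0.8, -0.5]
width: 10.0
```

>>> move_arm --commands '[{"tx": 0, "ty": 0, "tz": 0.08, "rx": 0, "ry": 0, "rz": 0, "claw": -1}, {"tx": 0, "ty": 0, "tz": 0.08, "rx": 0, "ry": 0, "rz": 0, "claw": -1}, {"tx": 0, "ty": 0, "tz": 0, "rx": 0, "ry": 0, "rz": 0, "claw": -1}, {"tx": 0, "ty": 0, "tz": 0, "rx": 0, "ry": 0, "rz": 0, "claw": -1}]'

```text
clock: 12.5
tool_pos: [518.4, -69.7, 99.8]
tcp_rot: [-3.141, -0.0, -3.085]
contact_force: [-0.0, -1.0, -0.5]
width: 9.5
```

>>> move_arm --commands '[{"tx": 0, "ty": 0, "tz": 0.05, "rx": 0, "ry": 0, "rz": 0, "claw": -1}, {"tx": 0, "ty": 0, "tz": 0.05, "rx": 0, "ry": 0, "rz": 0, "claw": -1}, {"tx": 0, "ty": 0, "tz": 0, "rx": 0, "ry": 0, "rz": 0, "claw": -1}, {"tx": 0, "ty": 0, "tz": 0, "rx": 0, "ry": 0, "rz": 0, "claw": -1}]'

```text
clock: 12.83
tool_pos: [518.5, -69.6, 97.8]
tcp_rot: [-3.141, 0.0, -3.085]
contact_force: [0.6, -1.5, -1.3]
width: 9.7
```

>>> move_arm --commands '[{"tx": 0, "ty": 0, "tz": 0.05, "rx": 0, "ry": 0, "rz": 0, "claw": -1}, {"tx": 0, "ty": 0, "tz": 0.05, "rx": 0, "ry": 0, "rz": 0, "claw": -1}, {"tx": 0, "ty": 0, "tz": 0, "rx": 0, "ry": 0, "rz": 0, "claw": -1}, {"tx": 0, "ty": 0, "tz": 0, "rx": 0, "ry": 0, "rz": 0, "claw": -1}]'

```text
clock: 13.17
tool_pos: [518.5, -69.6, 96.0]
tcp_rot: [-3.141, -0.0, -3.085]
contact_force: [-0.5, -2.8, 3.5]
width: 9.8
```

The pin dropped past the plate level with no resistance, so it is in the slot, and the panel spring is now engaged. A small sideways force remains, so I ease -y slightly and keep pressing.

>>> move_arm --commands '[{"tx": 0, "ty": -0.02, "tz": 0.05, "rx": 0, "ry": 0, "rz": 0, "claw": -1}, {"tx": 0, "ty": -0.01, "tz": 0.05, "rx": 0, "ry": 0, "rz": 0, "claw": -1}, {"tx": 0, "ty": 0, "tz": 0, "rx": 0, "ry": 0, "rz": 0, "claw": -1}, {"tx": 0, "ty": 0, "tz": 0, "rx": 0, "ry": 0, "rz": 0, "claw": -1}]'

```text
clock: 13.5
tool_pos: [518.4, -69.7, 93.9]
tcp_rot: [3.141, -0.0, -3.085]
contact_force: [-2.8, -0.1, 3.8]
width: 9.7
```

>>> move_arm --commands '[{"tx": 0, "ty": 0, "tz": 0.05, "rx": 0, "ry": 0, "rz": 0, "claw": -1}, {"tx": 0, "ty": 0, "tz": 0.05, "rx": 0, "ry": 0, "rz": 0, "claw": -1}, {"tx": 0, "ty": 0, "tz": 0, "rx": 0, "ry": 0, "rz": 0, "claw": -1}, {"tx": 0, "ty": 0, "tz": 0, "rx": 0, "ry": 0, "rz": 0, "claw": -1}]'

```text
clock: 13.83
tool_pos: [518.3, -69.6, 92.1]
tcp_rot: [3.141, -0.0, -3.085]
contact_force: [-4.0, -0.3, 7.9]
width: 10.1
```

>>> move_arm --commands '[{"tx": 0.03, "ty": 0, "tz": 0.04, "rx": 0, "ry": 0, "rz": 0, "claw": -1}, {"tx": 0.01, "ty": 0, "tz": 0.03, "rx": 0, "ry": 0, "rz": 0, "claw": -1}, {"tx": 0, "ty": 0, "tz": 0, "rx": 0, "ry": 0, "rz": 0, "claw": -1}, {"tx": 0, "ty": 0, "tz": 0, "rx": 0, "ry": 0, "rz": 0, "claw": -1}]'

```text
clock: 14.17
tool_pos: [518.3, -69.6, 91.1]
tcp_rot: [3.141, 0.001, -3.085]
contact_force: [-3.2, -0.1, 9.7]
width: 9.8
```

>>> move_arm --commands '[{"tx": 0, "ty": 0, "tz": 0.03, "rx": 0, "ry": 0, "rz": 0, "claw": -1}, {"tx": 0, "ty": 0, "tz": 0.02, "rx": 0, "ry": 0, "rz": 0, "claw": -1}, {"tx": 0, "ty": 0, "tz": 0, "rx": 0, "ry": 0, "rz": 0, "claw": -1}, {"tx": 0, "ty": 0, "tz": 0, "rx": 0, "ry": 0, "rz": 0, "claw": -1}]'

```text
clock: 14.5
tool_pos: [518.2, -69.6, 90.2]
tcp_rot: [3.141, 0.001, -3.085]
contact_force: [-2.4, 1.3, 10.3]
width: 9.8
```

>>> move_arm --commands '[{"tx": 0.02, "ty": 0, "tz": 0.02, "rx": 0, "ry": 0, "rz": 0, "claw": -1}, {"tx": 0, "ty": 0, "tz": 0.02, "rx": 0, "ry": 0, "rz": 0, "claw": -1}, {"tx": 0, "ty": 0, "tz": 0, "rx": 0, "ry": 0, "rz": 0, "claw": -1}, {"tx": 0, "ty": 0, "tz": 0, "rx": 0, "ry": 0, "rz": 0, "claw": -1}]'

```text
clock: 14.83
tool_pos: [518.2, -69.6, 89.6]
tcp_rot: [3.141, 0.002, -3.085]
contact_force: [-2.7, 0.3, 11.0]
width: 10.2
```

>>> move_arm --commands '[{"tx": 0, "ty": 0, "tz": 0.01, "rx": 0, "ry": 0, "rz": 0.4, "claw": -1}, {"tx": 0, "ty": 0, "tz": 0, "rx": 0, "ry": 0, "rz": 0.4, "claw": -1}, {"tx": 0, "ty": 0, "tz": 0, "rx": 0, "ry": 0, "rz": 0.4, "claw": -1}, {"tx": 0, "ty": 0, "tz": 0, "rx": 0, "ry": 0, "rz": 0.4, "claw": -1}, {"tx": 0, "ty": 0, "tz": 0, "rx": 0, "ry": 0, "rz": 0, "claw": -1}, {"tx": 0, "ty": 0, "tz": 0, "rx": 0, "ry": 0, "rz": 0, "claw": -1}]'

```text
clock: 15.33
tool_pos: [518.5, -69.5, 89.4]
tcp_rot: [3.141, 0.002, 3.006]
contact_force: [-1.7, 1.1, 10.1]
width: 9.6
```

Run:
```python
from h import *
o=arm.get_obs();print({k:np.round(o[k],3) for k in ["clock","tool_pos","tcp_rot","joint_positions","contact_force","ft_torque","width"]})
```

```text
{'clock': np.float64(15.333), 'tool_pos': array([518.504, -69.513,  89.393]), 'tcp_rot': array([3.141e+00, 2.000e-03, 3.006e+00]), 'joint_positions': array([-0.663,  0.303,  0.822,  1.992, -0.272,  0.956,  1.731]), 'contact_force': array([-1.741,  1.136, 10.065]), 'ft_torque': array([0.068, 0.106, 0.011]), 'width': np.float64(9.602)}
```

The pin turns freely below the plate (torque near zero), so I continue to the quarter turn.

>>> move_arm --commands '[{"tx": 0, "ty": 0, "tz": 0, "rx": 0, "ry": 0, "rz": 0.7, "claw": -1}, {"tx": 0, "ty": 0, "tz": 0, "rx": 0, "ry": 0, "rz": 0.7, "claw": -1}, {"tx": 0, "ty": 0, "tz": 0, "rx": 0, "ry": 0, "rz": 0.7, "claw": -1}, {"tx": 0, "ty": 0, "tz": 0, "rx": 0, "ry": 0, "rz": 0.7, "claw": -1}, {"tx": 0, "ty": 0, "tz": 0, "rx": 0, "ry": 0, "rz": 0.7, "claw": -1}, {"tx": 0, "ty": 0, "tz": 0, "rx": 0, "ry": 0, "rz": 0.7, "claw": -1}, {"tx": 0, "ty": 0, "tz": 0, "rx": 0, "ry": 0, "rz": 0.7, "claw": -1}, {"tx": 0, "ty": 0, "tz": 0, "rx": 0, "ry": 0, "rz": 0.7, "claw": -1}]'

```text
clock: 16.0
tool_pos: [518.6, -69.4, 89.4]
tcp_rot: [3.139, 0.001, 2.331]
contact_force: [-0.9, 1.3, 10.6]
width: 9.9
```

>>> move_arm --commands '[{"tx": 0, "ty": 0, "tz": 0, "rx": 0, "ry": 0, "rz": 0.7, "claw": -1}, {"tx": 0, "ty": 0, "tz": 0, "rx": 0, "ry": 0, "rz": 0.7, "claw": -1}, {"tx": 0, "ty": 0, "tz": 0, "rx": 0, "ry": 0, "rz": 0.7, "claw": -1}, {"tx": 0, "ty": 0, "tz": 0, "rx": 0, "ry": 0, "rz": 0.7, "claw": -1}, {"tx": 0, "ty": 0, "tz": 0, "rx": 0, "ry": 0, "rz": 0.7, "claw": -1}, {"tx": 0, "ty": 0, "tz": 0, "rx": 0, "ry": 0, "rz": 0.7, "claw": -1}, {"tx": 0, "ty": 0, "tz": 0, "rx": 0, "ry": 0, "rz": 0.7, "claw": -1}, {"tx": 0, "ty": 0, "tz": 0, "rx": 0, "ry": 0, "rz": 0.7, "claw": -1}, {"tx": 0, "ty": 0, "tz": 0, "rx": 0, "ry": 0, "rz": 0, "claw": -1}, {"tx": 0, "ty": 0, "tz": 0, "rx": 0, "ry": 0, "rz": 0, "claw": -1}]'

```text
clock: 16.83
tool_pos: [518.7, -69.4, 89.3]
tcp_rot: [3.139, -0.0, 1.662]
contact_force: [0.3, 0.4, 11.1]
width: 9.7
```

Run:
```python
from h import *
o=arm.get_obs();print({k:np.round(o[k],3) for k in ["clock","tool_pos","tcp_rot","contact_force","ft_torque","width"]})
```

```text
{'clock': np.float64(16.833), 'tool_pos': array([518.653, -69.425,  89.295]), 'tcp_rot': array([ 3.139, -0.   ,  1.662]), 'contact_force': array([ 0.27 ,  0.381, 11.065]), 'ft_torque': array([0.215, 0.023, 0.04 ]), 'width': np.float64(9.671)}
```

>>> move_arm --commands '[{"tx": 0, "ty": 0, "tz": 0, "rx": 0, "ry": 0, "rz": 0.3, "claw": -1}, {"tx": 0, "ty": 0, "tz": 0, "rx": 0, "ry": 0, "rz": 0, "claw": -1}, {"tx": 0, "ty": 0, "tz": -0.05, "rx": 0, "ry": 0, "rz": 0, "claw": -1}, {"tx": 0, "ty": 0, "tz": -0.05, "rx": 0, "ry": 0, "rz": 0, "claw": -1}, {"tx": 0, "ty": 0, "tz": -0.04, "rx": 0, "ry": 0, "rz": 0, "claw": -1}, {"tx": 0, "ty": 0, "tz": 0, "rx": 0, "ry": 0, "rz": 0, "claw": -1}, {"tx": 0, "ty": 0, "tz": 0, "rx": 0, "ry": 0, "rz": 0, "claw": -1}]'

```text
clock: 17.42
tool_pos: [518.7, -69.4, 92.0]
tcp_rot: [3.139, -0.001, 1.627]
contact_force: [1.2, 1.3, 7.4]
width: 9.6
```

>>> move_arm --commands '[{"tx": 0, "ty": 0, "tz": -0.03, "rx": 0, "ry": 0, "rz": 0, "claw": -1}, {"tx": 0, "ty": 0, "tz": -0.02, "rx": 0, "ry": 0, "rz": 0, "claw": -1}, {"tx": 0, "ty": 0, "tz": 0, "rx": 0, "ry": 0, "rz": 0, "claw": -1}, {"tx": 0, "ty": 0, "tz": 0, "rx": 0, "ry": 0, "rz": 0, "claw": -1}]'

```text
clock: 17.75
tool_pos: [518.7, -69.4, 92.9]
tcp_rot: [3.139, -0.0, 1.627]
contact_force: [3.8, 1.5, 5.2]
width: 9.9
```

>>> move_arm --commands '[{"tx": 0, "ty": 0, "tz": -0.02, "rx": 0, "ry": 0, "rz": 0, "claw": -1}, {"tx": 0, "ty": 0, "tz": -0.02, "rx": 0, "ry": 0, "rz": 0, "claw": -1}, {"tx": 0, "ty": 0, "tz": 0, "rx": 0, "ry": 0, "rz": 0, "claw": -1}, {"tx": 0, "ty": 0, "tz": 0, "rx": 0, "ry": 0, "rz": 0, "claw": -1}]'

```text
clock: 18.08
tool_pos: [517.8, -69.9, 93.3]
tcp_rot: [3.141, -0.0, 1.626]
contact_force: [4.0, 0.8, 4.6]
width: 9.5
```

Run:
```python
from h import *
o=arm.get_obs();print({k:np.round(o[k],3) for k in ["clock","tool_pos","tcp_rot","contact_force","ft_torque","width"]})
```

```text
{'clock': np.float64(18.083), 'tool_pos': array([517.794, -69.853,  93.316]), 'tcp_rot': array([ 3.141, -0.   ,  1.626]), 'contact_force': array([4.035, 0.815, 4.571]), 'ft_torque': array([ 0.272, -0.737,  0.046]), 'width': np.float64(9.521)}
```

>>> move_arm --commands '[{"tx": 0, "ty": 0.03, "tz": -0.02, "rx": 0, "ry": 0, "rz": 0, "claw": -1}, {"tx": 0, "ty": 0.02, "tz": -0.01, "rx": 0, "ry": 0, "rz": 0, "claw": -1}, {"tx": 0, "ty": 0, "tz": 0, "rx": 0, "ry": 0, "rz": 0, "claw": -1}, {"tx": 0, "ty": 0, "tz": 0, "rx": 0, "ry": 0, "rz": 0, "claw": -1}]'

```text
clock: 18.42
tool_pos: [517.8, -69.9, 93.4]
tcp_rot: [-3.141, -0.0, 1.626]
contact_force: [1.2, 1.7, 2.5]
width: 10.1
```

Run:
```python
from h import *
o=arm.get_obs();print({k:np.round(o[k],3) for k in ["clock","tool_pos","tcp_rot","contact_force","ft_torque","width"]})
```

```text
{'clock': np.float64(18.417), 'tool_pos': array([517.823, -69.876,  93.441]), 'tcp_rot': array([-3.141, -0.   ,  1.626]), 'contact_force': array([1.25 , 1.675, 2.515]), 'ft_torque': array([ 0.471, -0.144,  0.012]), 'width': np.float64(10.108)}
```

Height has stopped rising at the flush level while the force falls off, which means the notch is holding the pin. I relieve the rest of the load and open slowly.

>>> move_arm --commands '[{"tx": 0.02, "ty": 0.01, "tz": -0.02, "rx": 0, "ry": 0, "rz": 0, "claw": -1}, {"tx": 0, "ty": 0, "tz": 0, "rx": 0, "ry": 0, "rz": 0, "claw": -1}, {"tx": 0, "ty": 0, "tz": 0, "rx": 0, "ry": 0, "rz": 0, "claw": -1}]'

```text
clock: 18.67
tool_pos: [517.8, -69.8, 93.7]
tcp_rot: [-3.14, 0.0, 1.626]
contact_force: [1.2, -0.6, -2.7]
width: 10.0
```

>>> move_arm --commands '[{"tx": 0, "ty": 0, "tz": 0, "rx": 0, "ry": 0, "rz": 0, "claw": -0.6}, {"tx": 0, "ty": 0, "tz": 0, "rx": 0, "ry": 0, "rz": 0, "claw": -0.4}, {"tx": 0, "ty": 0, "tz": 0, "rx": 0, "ry": 0, "rz": 0, "claw": -0.2}, {"tx": 0, "ty": 0, "tz": 0, "rx": 0, "ry": 0, "rz": 0, "claw": -0.2}, {"tx": 0, "ty": 0, "tz": -0.5, "rx": 0, "ry": 0, "rz": 0, "claw": -0.2}, {"tx": 0, "ty": 0, "tz": -0.8, "rx": 0, "ry": 0, "rz": 0, "claw": -0.2}, {"tx": 0, "ty": 0, "tz": -0.8, "rx": 0, "ry": 0, "rz": 0, "claw": -0.2}, {"tx": 0, "ty": 0, "tz": -0.8, "rx": 0, "ry": 0, "rz": 0, "claw": -0.2}, {"tx": 0, "ty": 0, "tz": -0.8, "rx": 0, "ry": 0, "rz": 0, "claw": 0}, {"tx": 0, "ty": 0, "tz": 0, "rx": 0, "ry": 0, "rz": 0, "claw": 0}, {"tx": 0, "ty": 0, "tz": 0, "rx": 0, "ry": 0, "rz": 0, "claw": 0}]'

```text
clock: 19.58
tool_pos: [519.0, -69.5, 169.0]
tcp_rot: [3.14, -0.001, 1.626]
contact_force: [-0.5, 0.1, -0.5]
width: 42.5
```

Run:
```python
from h import *
o=arm.get_obs();print({k:np.round(o[k],3) for k in ["clock","tool_pos","contact_force","width"]})
s=arm.snapshot("wrist");S=arm.snapshot("scene");T=arm.snapshot("top")
x,y=proj(s,(517.8,-69.8,70)).round().astype(int);print(x,y)
a=cv2.resize(s["frame"][y-60:y+60,x-60:x+60],(390,390),interpolation=2)
b=cv2.resize(S["frame"][150:240,250:340],(390,390),interpolation=2)
cv2.imwrite("pics/w5.png",np.hstack([a,b])); cv2.imwrite("pics/top5.png",T["frame"])
import pickle;pickle.dump((s,S,T),open("w5.pkl","wb"))
d=cv2.absdiff(T["frame"],cv2.imread("pics/top0.png")).max(2)
for n,(u,v) in dict(oil=(351,155),jar=(314,131),tape=(259,131)).items(): print(n,d[v-15:v+15,u-15:u+15].max())
```

```text
{'clock': np.float64(19.583), 'tool_pos': array([519.023, -69.486, 169.022]), 'contact_force': array([-0.452,  0.08 , -0.502]), 'width': np.float64(42.469)}
325 214
oil 16
jar 7
tape 11
```

View pics/w5.png

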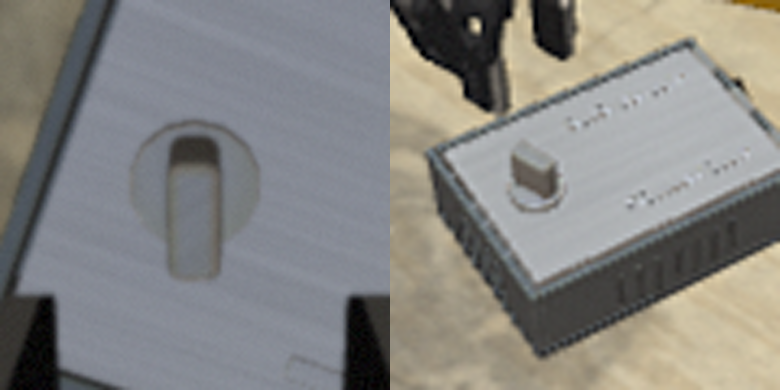

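The images show the stud seated with its flange flat on a flush panel and the wing a quarter turn from the slot. It also held against the 2.7 N upward pull before release. The gripper is clear and the other objects have not moved, so I hand it in.

```bash
python3 -c "
from station import arm
print(arm.finish_job())"
```

```text
the job is handed in; nothing more can be done
None
```

The stud is through the panel and locked. It holds the panel down flush by itself, and the gripper is open and about 75 mm above it. I handed the job in at about 19.7 s.

**What I did:**
- Took the stud out of the wooden block and used the wrist camera to measure the slot at 0.06 rad in the world frame, about 0.37 rad from the housing's x axis.
- The pin dropped through the slot on the first try.
- Pressed the panel down to about 4 mm below flush, with no reading above 11.1 N, and turned the stud a quarter turn clockwise with almost no torque.
- Let it rise into the notch and released it.

**Last checks:**
- **Hold:** the stud stopped rising at the flush height and resisted a 2.7 N upward pull just before release.
- **Pictures:** after release, the flange lies flat on a flush panel with the wing across the slot direction.
- **Other objects:** top-view pictures from before and after show no real change around the oil bottle, jar and tape measure.

**Disagreements and readings:**
- The top camera put the hole about 3 mm from where the wrist camera did. I used the wrist value, and the fit confirmed it.
- Sideways forces of up to about 4 N appeared while pressing in and rising; I eased them with small shifts.
- Closing the fingers on the stud read about 6 N upward, probably the fingertips touching the flange.

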